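# Press the release spindle home in the panel turntable's hub

### The arm

A 7-joint arm with a two-finger parallel gripper is mounted at the origin on the work surface. World frame = base frame: x ahead of the robot, y to its left, z up, the work surface at z = 0. Lengths are in m, angles in rad, forces in N, time in s.
With the tool pointing down it reaches from about 0.425 to 0.875 m from the base axis. Payload 8.4 kg.
Tool frame: the origin (TCP) lies midway between the tips of the shut fingers; the grasp point (between the pads) lies 19 mm behind it; y points along the fingers, x is the direction in which the jaws open and shut, and the axes are right-handed (so a half turn about y gives the same grasp; the last joint's range is limited). The gripper opens to 85 mm and grips with 20 to 120 N. Pads are 22 mm wide; open, the fingers measure 114 mm over their backs; the gripper's body (76 mm by 85 mm) begins 54 mm behind the grasp point. The pads swing forward as they close: fully open they stand 13 mm farther back than shut.
Start: joints at [-1.415, 0.333, 0.04, 1.465, -0.013, 1.343, -0.059], TCP at [0.164, 0.629, 0.231] pointing down, gripper open.
Joint ranges: [-2.58, 2.58], [-0.38, 2.09], [-1.3, 1.39], [0.25, 2.4], [-1.5, 4.64], [0.08, 2.09], [-2.65, 2.65]. Speed limits (rad/s): [2.22, 2.22, 2.79, 2.79, 3.14, 3.14, 3.14].

### API

Orientations are given as a unit quaternion [w, x, y, z].
In Python, from cell import readout, cams, hand_in gives the robot as it stands.
- The arm moves only by the tool carry_out, never from a script. Its argument "increments" is a list of rows, each an object with "offset": the shift along the tool's x, y, z in mm, a list of three; "roll": the turn about the tool's y in rad; "grip": the finger opening in mm, from 0 to 85.4. A call has 1 to 20 rows; each row shifts and turns the commanded pose from where the row before left it, along the tool's axes as they then stand; what a row does not reach is not made up. A row lasts 1/10 s, in which the tool goes at most 50 mm and 8.59 degrees, less where a joint would pass 70% of its speed; a pose out of reach is approached as far as the arm can. A call is refused whole if a number of a shift passes 50 or a number of a turn 0.15, either way. A call with a gripper value outside its range is refused whole. The fingers move at their own pace and stop on an object; "grip_force" is the grip in N (left out, the last holds). Time passes only in rows, so rows that do not move let the fingers close. It gives the time, the measured TCP pose, the force and the opening at its end, in the units of the state.
- readout.sense(): the state, without advancing time (a new reading comes with each control period).
- cams.read_camera(name): name is "scene" or "top" or "wrist"; returns a dict with "image" (420x560x3 uint8, red, green, blue), "z_map" (420x560 float32, m along the optical axis (not along the pixel's ray), 0 where there is no reading), "vfov" (degrees; the focal length in pixels is half the picture's height over the tangent of half this angle, whatever the lens; pixels are square), "cx", "cy" (the principal point, pixels), "R" (3x3) and "t" (3): a world point X has camera coordinates R X + t; the wrist camera has in their place "tool_from_camera" (4x4, takes a point from camera to tool coordinates, whose origin is the TCP and whose axes are the tool frame's). Camera axes: x right, y down, z forward; pixel columns grow to the right and rows downward; lengths in m; the calibration is good to about 2 mm. A picture is of the moment at which its call begins: read the wrist's pose just before it.
- hand_in(): hands the job in, once; it reports no verdict.
The state is a dict: "time": time; "joint_pos": joint angles; "joint_velocities": joint speeds; "joint_efforts": joint torques, N m; "ee_pos": TCP position; "orientation": TCP orientation; "contact_force": force on the tool from outside, world axes, zero at the start; "torque": the same for the moment, N m; "opening": finger opening in m.
Only numpy, scipy, OpenCV 4.12 (cv2) and the standard library are available. Lean on these libraries where they do the work, as an engineer would, in place of code of your own. Each camera call takes 0.05 s, during which the arm holds its last target. There are 200 camera calls.

### The job

The turntable that carries the small painted panel is braked. Lift the orange-handled release spindle out of its wooden stand, put it into the steel hub of the turntable's blue gear housing, turn it until its brass key slips into the hub's keyway, and keep pushing against the sprung plunger until the spindle's collar is fully down on the hub. Finish while still gripping the spindle and holding it down there, since the spring pushes it up as soon as you let go; do not shift or upset the jar, the brush cup or the palette knife.

Things in the scene. Friction and masses are not known exactly. Their poses are not given: they have to be found in the camera images.
- spindle: Loose T-handled steel release spindle, about 0.24 kg, 99 mm tall, upright in the stand at first. Origin at the centre of its lower tip, z up along the shaft, x towards its key. Shaft 16 mm diameter; the lowest 6 mm taper to 10 mm at the tip. Dark round collar, 42 mm diameter, z = 46 to 54 mm, with a red mark on its top on the key's side (+x).
- spindle_key (a point): Lower end of the spindle's only key, at its outer edge: 16 mm above the tip, 14 mm out along the spindle's +x. The brass key is 6 mm wide and runs from here up to the collar. Below it the shaft is a plain pilot.
- spindle_grip (a point): Centre of the orange handle bar, on the spindle's axis 86 mm above its tip; axes as the spindle's. The bar is 18 mm thick in x, 76 mm long in y and 26 mm high (pinch it across x). Below it a 16 mm neck, 19 mm high, down to the collar.
- hub: Fixed upright steel hub, octagonal, 52 mm across flats, 60 mm high, on the blue housing. Origin at the centre of its underside, z up. Octagonal bore, 18 mm across flats, open on top; a keyway 8 mm wide runs from the bore along +x out to 17 mm from the axis, full height, a red mark by its outer end. The keyway does not follow the housing's heading.
- hub_mouth (a point): Centre of the bore in the hub's top face, 105 mm above the work surface; axes as the hub's (x along the keyway, z up).
- plunger (a joint): How far (m) the brass spring plunger in the bore is pressed down: 0 at rest, when its top lies 34 mm below the hub's top face; 0.012 when the spindle's collar rests on the hub's top face. The spring gives about 5 N at 0 and 11 N at 0.012.
- stand: Fixed wooden block 90 x 90 x 60 mm with a 33 mm round hole through its middle; the spindle hangs in it by its collar, which rests on the block's top, about 2 mm loose sideways. Origin at the centre of its underside, z up.
- turntable: Fixed turntable. Origin on the work surface under the hub's axis. Blue gear housing 130 x 130 x 45 mm around the origin; aluminium platter of 250 mm diameter, centred 210 mm along +x, with a white 150 mm panel on it, top at 65 mm.
- jar: Bystander: loose white paste jar with black cap, 72 mm diameter, 90 mm high. Origin at the centre of its underside.
- cup: Bystander: loose clear cup of brushes, 72 mm diameter at the rim, 85 mm high, the brushes reaching to about 200 mm. Origin at the centre of its underside.
- knife: Bystander: loose palette knife lying flat, about 217 mm long along x, 16 mm high. Origin under it, where handle and blade meet.
Not all that is in view belongs to the job. Leave any pink or turquoise look-alike of the spindle alone.

How it is judged:
By the outcome, as a careful person would: the job done as asked, in the order asked, and still so for the second after the job is handed in, while the arm keeps its last pose, push and grip.
It also fails if it takes over 42 s, if anything falls off the work surface, if the arm or the gripper's body presses on something with over 40 N, if the wrist force passes 120 N, or if a joint passes its speed limit or range.

## Working session

There is one attempt and no reset: what is moved stays moved. The work goes in short steps, Python scripts to look and compute and a tool call to move; the robot and the scene stay as the last step left them, time stands still between calls to the robot, and variables do not carry over. Pictures are saved under pics/ and viewed, about 8 in all and at most 12, crops included, and the job is handed in when it is done.

Besides the shell and the picture viewer there is one more tool, called after "Call:" in YAML: its name, and indented under it one key for each argument. carry_out: Moves the arm, as the interface text tells. Its arguments: {"type":"object","properties":{"increments":{"type":"array","items":{"type":"object","properties":{"offset":{"type":"array","items":{"type":"number"}},"roll":{"type":"number"},"grip":{"type":"number"}}}},"grip_force":{"type":"number"}},"required":["increments"]}

```bash
mkdir -p pics; ls; cat > h.py <<'E'
import numpy as np, cv2
from cell import readout, cams, hand_in
from scipy.spatial.transform import Rotation as Ro
def pose():
    s=readout.sense(); q=s['orientation']; T=np.eye(4)
    T[:3,:3]=Ro.from_quat([q[1],q[2],q[3],q[0]]).as_matrix(); T[:3,3]=s['ee_pos']; return s,T
def cloud(n):
    s,T=pose(); c=cams.read_camera(n); z=c['z_map']; h,w=z.shape
    f=h/2/np.tan(np.radians(c['vfov'])/2); v,u=np.mgrid[:h,:w]
    P=np.stack([(u-c['cx'])/f*z,(v-c['cy'])/f*z,z],-1)
    if n=='wrist': M=T@c['tool_from_camera']; W=P@M[:3,:3].T+M[:3,3]
    else: W=(P-c['t'])@c['R']
    W[z==0]=np.nan
    return c['image'],W
def save(n,im): cv2.imwrite('pics/'+n+'.png',im[...,::-1])
E
python3 - <<'E'
from h import *
s,T=pose(); print(s); print(T.round(3))
for n in('top','scene'):
    im,W=cloud(n); save(n,im); np.savez('/tmp/'+n,im=im,W=W)
E
```

```text
pics
{'time': 0.0, 'joint_pos': array([-1.41520563,  0.33389903,  0.03989212,  1.46629523, -0.01338221,
        1.34330852, -0.05851839]), 'joint_velocities': array([ 8.36885528e-04,  1.56005625e-03,  1.03936773e-04, -2.30470332e-05,
        4.74630472e-05,  2.05969797e-04,  7.13020000e-04]), 'joint_efforts': array([ 1.44524624e-04, -6.58544970e+01,  1.36553172e+00, -4.05582440e+01,
        1.67767651e-02,  1.20350841e-02,  1.44467316e-05]), 'ee_pos': array([0.16375526, 0.62854874, 0.23041749]), 'orientation': array([-0.55909216,  0.55987596,  0.43197927, -0.43283805]), 'contact_force': array([0.09967759, 0.61886706, 0.57185667]), 'torque': array([-0.03603954, -0.02188896,  0.07114199]), 'opening': 0.08556425455124149}
[[ 0.252 -0.    -0.968  0.164]
 [ 0.968 -0.002  0.252  0.629]
 [-0.002 -1.    -0.     0.23 ]
 [ 0.     0.     0.     1.   ]]
```

View pics/top.png

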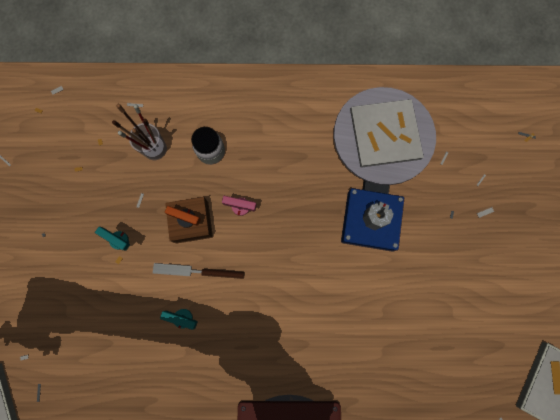

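View pics/scene.png

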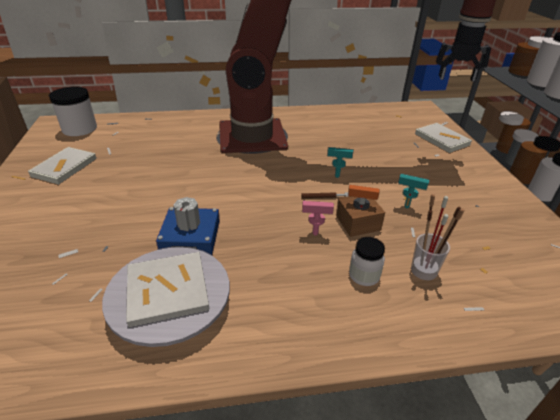

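Top view: the spindle with its orange handle is at about (183,215) in the stand at (189,219). The hub is at (380,214) on the blue housing, and a pink look-alike stands right beside the stand at (239,204). The cup is at (148,140), the jar at (207,145) and the knife at (198,271). Next I'll measure positions.

```bash
python3 - <<'E'
from h import *
for n in('top','scene'):
    d=np.load('/tmp/'+n+'.npz'); im,W=d['im'],d['W']; hsv=cv2.cvtColor(im,cv2.COLOR_RGB2HSV)
    if n=='top':
        for nm,(u,v) in dict(spin=(183,215),stand=(189,219),hub=(380,214),house=(355,240),pink=(239,204),jar=(206,140),cup=(152,147),knife=(220,273),base=(290,410)).items(): print(nm,W[v,u].round(3))
    z=W[...,2]
    def rep(nm,m):
        p=W[m]; p=p[~np.isnan(p[:,0])]
        if len(p)<5: print(n,nm,len(p));return
        r=cv2.minAreaRect((p[:,:2]*1000).astype(np.float32)); print(n,nm,len(p),'mean',p.mean(0).round(4),'rect',np.round(r[0],1),np.round(r[1],1),round(r[2],1),'z',p[:,2].min().round(3),p[:,2].max().round(3))
    H,S,V=cv2.split(hsv)
    # orange handle
    near=lambda x,y,r:np.hypot(W[...,0]-x,W[...,1]-y)<r
    d0=np.load('/tmp/top.npz')['W']
    sp=d0[215,183]; hb=d0[214,380]
    rep('handle',near(sp[0],sp[1],.06)&(z>.088))
    rep('stand',near(sp[0],sp[1],.075)&(z>.054)&(z<.063))
    rep('hub',near(hb[0],hb[1],.06)&(z>.098)&(z<.112))
    rep('house',near(hb[0],hb[1],.1)&(z>.04)&(z<.05)&(H>100)&(H<130))
    rep('pinkhi',near(*d0[204,239][:2],.05)&(z>.05)&((H>150))&(S>80))
E
```

```text
spin [0.521 0.232 0.114]
stand [0.512 0.219 0.113]
hub [ 0.533 -0.206  0.071]
house [ 0.476 -0.153  0.044]
pink [0.549 0.113 0.098]
jar [0.702 0.194 0.086]
cup [0.695 0.328 0.055]
knife [0.399 0.162 0.016]
base [ 0.099 -0.003  0.013]
top handle 313 mean [0.521  0.2353 0.1102] rect [522.2 236.7] [75.3 18.1] 69.9 z 0.089 0.116
top stand 1094 mean [0.5197 0.234  0.0588] rect [522.4 237.4] [91.1 90.8] 9.2 z 0.054 0.063
top hub 399 mean [ 0.5261 -0.1981  0.1039] rect [ 527.  -198.5] [51.8 52.4] 25.9 z 0.098 0.109
top house 2308 mean [ 0.5242 -0.1952  0.0439] rect [ 526.9 -198.2] [129.3 129.8] 80.7 z 0.04 0.05
top pinkhi 397 mean [0.5502 0.1146 0.0861] rect [553.2 114.8] [74.2 38.9] 89.9 z 0.05 0.102
scene handle 346 mean [0.5308 0.2348 0.1034] rect [525.9 236.4] [75.9 21.5] 69.8 z 0.088 0.114
scene stand 574 mean [0.538  0.2311 0.0581] rect [526.3 236.2] [92.1 91.8] 8.9 z 0.054 0.063
scene hub 270 mean [ 0.5328 -0.1993  0.1032] rect [ 531.2 -199.8] [52.6 53.4] 62.8 z 0.098 0.107
scene house 1303 mean [ 0.5483 -0.1974  0.0437] rect [ 545.1 -200.6] [128.2 152.4] 81.5 z 0.04 0.05
scene pinkhi 479 mean [0.5614 0.1129 0.0797] rect [558.2 113.7] [70.4 41.6] 54.8 z 0.05 0.1
```

```bash
python3 - <<'E'
from h import *
a=np.load('/tmp/top.npz')['im'];b=np.load('/tmp/scene.npz')['im']
def c(im,u,v): return cv2.resize(im[v-22:v+22,u-28:u+28],(392,296),interpolation=cv2.INTER_CUBIC)
save('zoom',np.clip(1.6*np.vstack([np.hstack([c(a,185,217),c(a,380,214)]),np.hstack([c(b,362,203),c(b,186,212)])]).astype(float),0,255).astype(np.uint8))
E
```

```text
(no output)
```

View pics/zoom.png

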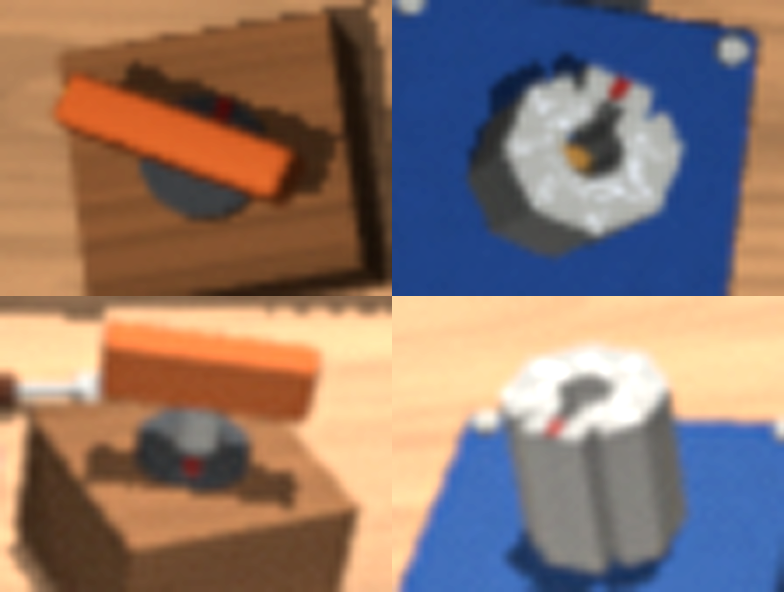

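```bash
cat >> h.py <<'E'
def plan(tgt,yaw,n):
    s,T=pose(); R=T[:3,:3]; p=T[:3,3]; cur=np.arctan2(R[1,0],R[0,0])
    d=np.radians(yaw)-cur; d=(d+np.pi)%(2*np.pi)-np.pi
    print('at',p.round(4),'yaw',np.degrees(cur).round(2),'open',s['opening'].round(4),'F',s['contact_force'].round(1),'t',round(s['time'],2),'roll/row',round(-d/n,4))
    st=(np.array(tgt)-p)/n*1000
    for i in range(n):
        Ri=R@Ro.from_rotvec([0,-d*i/n,0]).as_matrix()
        print((Ri.T@st).round(1).tolist())
E
python3 - <<'E'
from h import *
d=np.load('/tmp/top.npz'); 
for n,cs in(('top',((.523,.2365,.068),(.528,-.199,.105))),('scene',((.524,.2365,.068),(.529,-.199,.105)))):
    d=np.load('/tmp/'+n+'.npz');im,W=d['im'],d['W']; H,S,V=cv2.split(cv2.cvtColor(im,cv2.COLOR_RGB2HSV))
    for c in cs:
        m=(np.hypot(W[...,0]-c[0],W[...,1]-c[1])<.035)&(abs(W[...,2]-c[2])<.012)&((H>172)|(H<4))&(S>140)
        p=W[m]; 
        if len(p): q=p.mean(0)-c; print(n,len(p),p.mean(0).round(4),np.degrees(np.arctan2(q[1],q[0])))
plan([.523,.2365,.2],-20,16)
E
```

```text
top 6 [0.5383 0.2316 0.0685] -17.661475920596168
top 3 [ 0.549  -0.2086  0.1038] -24.60307100208547
scene 4 [0.5404 0.2307 0.0665] -19.36655064780903Traceback (most recent call last):
  File "<stdin>", line 9, in <module>
  File "h.py", line 19, in plan
    print('at',p.round(4),'yaw',np.degrees(cur).round(2),'open',s['opening'].round(4),'F',s['contact_force'].round(1),'t',round(s['time'],2),'roll/row',round(-d/n,4))
                                                                ^^^^^^^^^^^^^^^^^^
AttributeError: 'float' object has no attribute 'round'
```

Key is at about -20° and the keyway at about -25°, so only a small turn is needed.

```bash
sed -i "s/s\['opening'\].round(4)/round(s['opening'],4)/" h.py
python3 - <<'E'
from h import *
plan([.523,.2365,.2],-20,16)
E
```

```text
at [0.1637 0.6286 0.2305] yaw 75.4 open 0.0854 F [-0.4 -0.2  0.1] t 0.1 roll/row 0.1041
[-18.1, 1.9, -27.9]
[-15.1, 1.9, -29.6]
[-11.9, 1.9, -31.0]
[-8.6, 1.9, -32.1]
[-5.2, 1.9, -32.8]
[-1.8, 1.9, -33.2]
[1.7, 1.9, -33.2]
[5.1, 1.9, -32.8]
[8.5, 1.9, -32.1]
[11.8, 1.9, -31.1]
[14.9, 1.9, -29.7]
[17.9, 1.9, -28.0]
[20.8, 1.9, -26.0]
[23.3, 1.9, -23.7]
[25.7, 1.9, -21.1]
[27.7, 1.9, -18.3]
```

Call:
carry_out:
  increments:
    - {"offset": [-18.1,1.9,-27.9],"roll": 0.104,"grip": 85}
    - {"offset": [-15.1,1.9,-29.6],"roll": 0.104,"grip": 85}
    - {"offset": [-11.9,1.9,-31],"roll": 0.104,"grip": 85}
    - {"offset": [-8.6,1.9,-32.1],"roll": 0.104,"grip": 85}
    - {"offset": [-5.2,1.9,-32.8],"roll": 0.104,"grip": 85}
    - {"offset": [-1.8,1.9,-33.2],"roll": 0.104,"grip": 85}
    - {"offset": [1.7,1.9,-33.2],"roll": 0.104,"grip": 85}
    - {"offset": [5.1,1.9,-32.8],"roll": 0.104,"grip": 85}
    - {"offset": [8.5,1.9,-32.1],"roll": 0.104,"grip": 85}
    - {"offset": [11.8,1.9,-31.1],"roll": 0.104,"grip": 85}
    - {"offset": [14.9,1.9,-29.7],"roll": 0.104,"grip": 85}
    - {"offset": [17.9,1.9,-28],"roll": 0.104,"grip": 85}
    - {"offset": [20.8,1.9,-26],"roll": 0.104,"grip": 85}
    - {"offset": [23.3,1.9,-23.7],"roll": 0.104,"grip": 85}
    - {"offset": [25.7,1.9,-21.1],"roll": 0.104,"grip": 85}
    - {"offset": [27.7,1.9,-18.3],"roll": 0.104,"grip": 85}
    - {"offset": [0,0,0],"roll": 0,"grip": 85}

```text
time: 1.8
ee_pos: [0.5257, 0.232, 0.2006]
orientation: [-0.695, 0.697, -0.125, 0.126]
contact_force: [0.5, -0.0, -0.1]
opening: 0.0852
```

```bash
python3 - <<'E'
from h import *
s,T=pose(); print(s['joint_pos'].round(2),T[:3,:3].round(4))
im,W=cloud('wrist'); save('w1',im)
H,S,V=cv2.split(cv2.cvtColor(im,cv2.COLOR_RGB2HSV))
z=W[...,2]
m=(np.hypot(W[...,0]-.523,W[...,1]-.2365)<.05)&(z>.105)&(z<.12)
p=W[m]; print(len(p))
r=cv2.minAreaRect((p[:,:2]*1000).astype(np.float32)); print(r,np.median(p[:,2]))
plan([.523,.2365,.08],-20,6)
E
```

```text
[-0.95  0.21  0.53  1.72 -0.11  1.24 -0.75] [[ 9.366e-01  8.000e-04  3.504e-01]
 [-3.504e-01 -2.400e-03  9.366e-01]
 [ 1.600e-03 -1.000e+00 -2.000e-03]]
1898
((523.135009765625, 239.15049743652344), (75.31670379638672, 17.951677322387695), 69.80799865722656) 0.11202123682927305
at [0.5242 0.2345 0.2005] yaw -20.2 open 0.0849 F [-0.8 -0.4  0. ] t 1.85 roll/row -0.0006
[-0.3, 20.1, 0.3]
[-0.3, 20.1, 0.3]
[-0.3, 20.1, 0.3]
[-0.3, 20.1, 0.3]
[-0.3, 20.1, 0.3]
[-0.3, 20.1, 0.3]
```

View pics/w1.png

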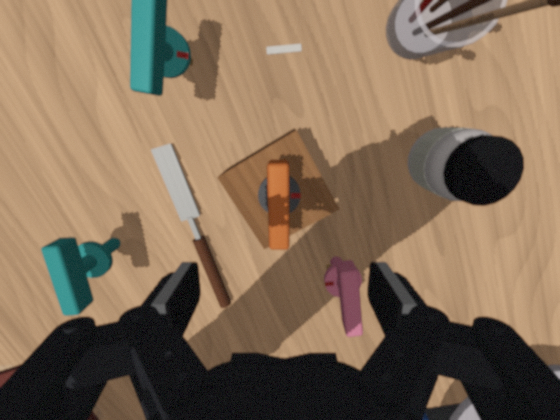

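The wrist view shows the orange handle at (278,205), square to the jaws, with the red mark on the tool +x side at (297,196). There is clearance to pink at (345,295). Descending and gripping.

Call:
carry_out:
  increments:
    - {"offset": [-0.3,25,0.4],"roll": 0,"grip": 85}
    - {"offset": [-0.3,25,0.4],"roll": 0,"grip": 85}
    - {"offset": [-0.3,25,0.4],"roll": 0,"grip": 70}
    - {"offset": [-0.3,20,0.4],"roll": 0,"grip": 50}
    - {"offset": [-0.3,15,0.4],"roll": 0,"grip": 50}
    - {"offset": [-0.3,10,0.4],"roll": 0,"grip": 50}
    - {"offset": [0,0,0],"roll": 0,"grip": 50}
    - {"offset": [0,0,0],"roll": 0,"grip": 50}

```text
time: 2.65
ee_pos: [0.5225, 0.2402, 0.0815]
orientation: [0.697, -0.696, 0.122, -0.122]
contact_force: [0.1, 0.3, -0.2]
opening: 0.0497
```

Call:
carry_out:
  increments:
    - {"grip": 10}
    - {"grip": 10}
    - {"grip": 10}
    - {"grip": 10}
    - {"grip": 10}
    - {"grip": 10}
    - {"grip": 10}
    - {"grip": 10}
  grip_force: 80

```text
schema error: expected keys offset, roll, grip
```

```bash
python3 - <<'E'
from h import *
plan([.523,.2365,.22],-20,6)
E
```

```text
at [0.5225 0.2402 0.0815] yaw -19.92 open 0.0497 F [ 0.1  0.3 -0.2] t 2.65 roll/row 0.0002
[0.3, -23.1, -0.5]
[0.3, -23.1, -0.5]
[0.3, -23.1, -0.5]
[0.3, -23.1, -0.5]
[0.3, -23.1, -0.5]
[0.3, -23.1, -0.5]
```

Call:
carry_out:
  increments:
    - {"offset": [0,0.5,-2],"roll": 0,"grip": 30}
    - {"offset": [0,0,0],"roll": 0,"grip": 10}
    - {"offset": [0,0,0],"roll": 0,"grip": 10}
    - {"offset": [0,0,0],"roll": 0,"grip": 10}
    - {"offset": [0,0,0],"roll": 0,"grip": 10}
    - {"offset": [0,0,0],"roll": 0,"grip": 10}
    - {"offset": [0,0,0],"roll": 0,"grip": 10}
  grip_force: 80

```text
time: 3.35
ee_pos: [0.5221, 0.2379, 0.0813]
orientation: [0.697, -0.696, 0.122, -0.123]
contact_force: [-1.2, -1.8, 6.1]
opening: 0.0167
```

Call:
carry_out:
  increments:
    - {"offset": [0,-5,0],"roll": 0,"grip": 10}
    - {"offset": [0,-15,0],"roll": 0,"grip": 10}
    - {"offset": [0,-25,0],"roll": 0,"grip": 10}
    - {"offset": [0,-25,0],"roll": 0,"grip": 10}
    - {"offset": [0,-25,0],"roll": 0,"grip": 10}
    - {"offset": [0,-25,0],"roll": 0,"grip": 10}
    - {"offset": [0,-15,0],"roll": 0,"grip": 10}
    - {"offset": [0,-5,0],"roll": 0,"grip": 10}
    - {"offset": [0,0,0],"roll": 0,"grip": 10}
    - {"offset": [0,0,0],"roll": 0,"grip": 10}

```text
time: 4.35
ee_pos: [0.521, 0.2378, 0.2193]
orientation: [-0.696, 0.697, -0.123, 0.122]
contact_force: [0.6, 1.0, -2.5]
opening: 0.0169
```

```bash
python3 - <<'E'
from h import *
plan([.53,-.21,.222],-20,15)
s,T=pose();im,W=cloud('wrist'); save('w2',im); np.savez('/tmp/w2',im=im,W=W,T=T)
H,S,V=cv2.split(cv2.cvtColor(im,cv2.COLOR_RGB2HSV))
L=(W-T[:3,3])@T[:3,:3]
m=(np.abs(L[...,0])<.06)&(np.abs(L[...,2])<.06)&(L[...,1]<.09)&(S>120)&((H<14)|(H>172)); print(m.sum())
p=L[m]*1000
if len(p): print(np.percentile(p,[2,50,98],axis=0).round(1))
E
```

```text
at [0.521  0.2378 0.2193] yaw -19.93 open 0.0169 F [ 0.6  1.  -2.5] t 4.35 roll/row 0.0001
[10.7, -0.2, -27.9]
[10.7, -0.2, -27.9]
[10.7, -0.2, -27.9]
[10.7, -0.2, -27.9]
[10.8, -0.2, -27.9]
[10.8, -0.2, -27.9]
[10.8, -0.2, -27.9]
[10.8, -0.2, -27.9]
[10.8, -0.2, -27.9]
[10.8, -0.2, -27.9]
[10.8, -0.2, -27.9]
[10.8, -0.2, -27.9]
[10.8, -0.2, -27.9]
[10.8, -0.2, -27.9]
[10.8, -0.2, -27.9]
6303
[[ -9.2 -35.4 -28.3]
 [ -0.8 -30.8  11.3]
 [  8.  -10.5  39.2]]
```

View pics/w2.png

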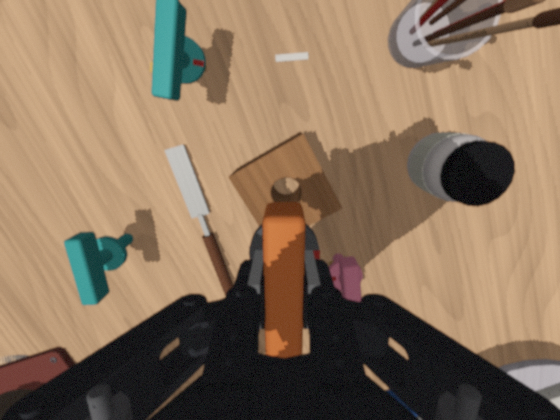

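The spindle is out of the stand and held, with the handle at (283,280) and the stand hole empty at (286,188). Now I'll measure how it sits in the hand and travel to the hub.

```bash
python3 - <<'E'
from h import *
d=np.load('/tmp/w2.npz'); im,W,T=d['im'],d['W'],d['T']
H,S,V=cv2.split(cv2.cvtColor(im,cv2.COLOR_RGB2HSV))
L=((W-T[:3,3])@T[:3,:3])*1000
m=(np.abs(L[...,0])<7)&(np.abs(L[...,2])<50)&(L[...,1]<-25)&(L[...,1]>-40)&(S>120)&(H<14)
p=L[m]; A=np.c_[p[:,0],p[:,2],np.ones(len(p))]; c=np.linalg.lstsq(A,p[:,1],rcond=None)[0]; print('y=ax+bz+c',c.round(3),len(p),'z ext',np.percentile(p[:,2],[0,.5,99.5,100]).round(1))
r=cv2.minAreaRect(p[:,[0,2]].astype(np.float32)); print(r)
# collar + tip
m=(np.abs(L[...,0])<35)&(np.abs(L[...,2])<35)&(L[...,1]<15)&(L[...,1]>5)
q=L[m]; print(len(q),np.percentile(q,[1,50,99],axis=0).round(1))
m=(np.abs(L[...,0])<35)&(np.abs(L[...,2])<45)&(L[...,1]<15)&(L[...,1]>0)&(S>150)&((H<6)|(H>172))
q=L[m]; print(len(q),np.median(q,axis=0) if len(q) else '')
E
```

```text
y=ax+bz+c [ 1.1000e-02  1.1000e-02 -3.0959e+01] 4573 z ext [-31.7 -29.9  39.3  39.6]
((-0.0022902488708496094, 3.950164794921875), (71.312255859375, 13.990341186523438), 89.99974060058594)
538 [[-21.   12.2  -1.8]
 [ 11.9  13.9   7.6]
 [ 20.1  14.9  17.3]]
36 [18.67677026 12.89329225  1.46573238]
```

Call:
carry_out:
  increments:
    - {"offset": [5,0,-14],"roll": 0,"grip": 10}
    - {"offset": [10.8,0,-28],"roll": 0,"grip": 10}
    - {"offset": [10.8,0,-28],"roll": 0,"grip": 10}
    - {"offset": [10.8,0,-28],"roll": 0,"grip": 10}
    - {"offset": [10.8,0,-28],"roll": 0,"grip": 10}
    - {"offset": [10.8,0,-28],"roll": 0.02,"grip": 10}
    - {"offset": [10.8,0,-28],"roll": 0.02,"grip": 10}
    - {"offset": [10.8,0,-28],"roll": 0.02,"grip": 10}
    - {"offset": [10.8,0,-28],"roll": 0.02,"grip": 10}
    - {"offset": [10.8,0,-28],"roll": 0,"grip": 10}
    - {"offset": [10.8,0,-28],"roll": 0,"grip": 10}
    - {"offset": [10.8,0,-28],"roll": 0,"grip": 10}
    - {"offset": [10.8,0,-28],"roll": 0,"grip": 10}
    - {"offset": [10.8,0,-28],"roll": 0,"grip": 10}
    - {"offset": [5,0,-14],"roll": 0,"grip": 10}
    - {"offset": [0,0,0],"roll": 0,"grip": 10}
    - {"offset": [0,0,0],"roll": 0,"grip": 10}
    - {"offset": [0,0,0],"roll": 0,"grip": 10}

```text
time: 6.2
ee_pos: [0.5124, -0.1806, 0.2201]
orientation: [0.691, -0.691, 0.15, -0.15]
contact_force: [0.1, -0.6, -2.7]
opening: 0.0169
```

```bash
python3 - <<'E'
from h import *
s,T=pose();im,W=cloud('wrist'); save('w3',im); np.savez('/tmp/w3',im=im,W=W,T=T)
z=W[...,2]
m=(np.hypot(W[...,0]-.528,W[...,1]+.199)<.045)&(z>.1)&(z<.11)
p=W[m]; print(len(p),p.mean(0)); r=cv2.minAreaRect((p[:,:2]*1000).astype(np.float32)); print(r)
H,S,V=cv2.split(cv2.cvtColor(im,cv2.COLOR_RGB2HSV))
m&=(S>130)&((H<5)|(H>172)); q=W[m]; print(len(q), q.mean(0) if len(q) else '')
c=cams.read_camera('wrist'); print(c['tool_from_camera'].round(3))
plan([.528,-.199,.222],-25,4)
E
```

```text
1207 [ 0.53762209 -0.19421324  0.10408837]
((536.5467529296875, -195.166015625), (35.380836486816406, 53.73805618286133), 17.625160217285156)
17 [ 0.54853167 -0.20668452  0.10490651]
[[ 1.    -0.    -0.001 -0.001]
 [ 0.001 -0.299  0.954 -0.142]
 [-0.    -0.954 -0.299  0.077]
 [ 0.     0.     0.     1.   ]]
at [ 0.5126 -0.1805  0.2202] yaw -24.43 open 0.0171 F [ 0.4 -0.7 -3.2] t 6.3 roll/row 0.0025
[5.4, -0.4, -2.6]
[5.4, -0.4, -2.6]
[5.4, -0.4, -2.6]
[5.5, -0.4, -2.6]
```

View pics/w3.png

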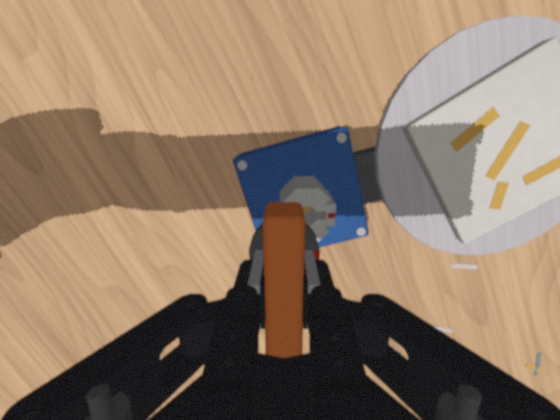

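The hub is at (310,205), with its red mark at (330,215), but the handle hides part of it. I'll back off 50 mm to see the bore and keyway fully.

Call:
carry_out:
  increments:
    - {"offset": [5,0,-12],"roll": 0,"grip": 10}
    - {"offset": [7,0,-18],"roll": 0,"grip": 10}
    - {"offset": [7,0,-18],"roll": 0,"grip": 10}
    - {"offset": [3,0,-10],"roll": 0,"grip": 10}
    - {"offset": [0,0,0],"roll": 0,"grip": 10}
    - {"offset": [0,0,0],"roll": 0,"grip": 10}
    - {"offset": [0,0,0],"roll": 0,"grip": 10}

```text
time: 7.0
ee_pos: [0.5088, -0.242, 0.2203]
orientation: [0.691, -0.691, 0.15, -0.15]
contact_force: [0.6, -0.2, -2.2]
opening: 0.0173
```

```bash
python3 - <<'E'
from h import *
s,T=pose();im,W=cloud('wrist'); np.savez('/tmp/w4',im=im,W=W,T=T)
z=W[...,2]
m=(np.hypot(W[...,0]-.528,W[...,1]+.199)<.035)&(z>.1)&(z<.11)
p=W[m]; print(len(p),p.mean(0)); r=cv2.minAreaRect((p[:,:2]*1000).astype(np.float32)); print(r, cv2.minEnclosingCircle((p[:,:2]*1000).astype(np.float32)))
H,S,V=cv2.split(cv2.cvtColor(im,cv2.COLOR_RGB2HSV))
k=m&(S>130)&((H<5)|(H>172)); q=W[k].mean(0); c=np.array(r[0])/1000; print(k.sum(),q,np.degrees(np.arctan2(q[1]-c[1],q[0]-c[0])))
# rectified top view of hub-top plane, 0.25 mm/px
c_=cams.read_camera('wrist'); M=np.linalg.inv(T@c_['tool_from_camera']); f=210/np.tan(np.radians(c_['vfov'])/2)
g=np.arange(-35,35,.125)/1000; X,Y=np.meshgrid(c[0]+g,c[1]+g,indexing='ij')
C=np.stack([X,Y,np.full_like(X,.105)],-1)@M[:3,:3].T+M[:3,3]
rect=cv2.remap(im,(f*C[...,0]/C[...,2]+c_['cx']).astype(np.float32),(f*C[...,1]/C[...,2]+c_['cy']).astype(np.float32),cv2.INTER_CUBIC)
rect=rect[::-1,::-1].copy() # up=+x, left=+y
cv2.drawMarker(rect,(280,280),(0,255,0),0,20,1)
a=np.radians(-25); 
cv2.line(rect,(280,280),(int(280-250*np.sin(a)),int(280-250*np.cos(a))),(0,255,0),1)
save('rect',np.clip(rect*1.8,0,255).astype(np.uint8))
plan([.528,-.199,.222],-25,4)
E
```

```text
2459 [ 0.52742477 -0.19678491  0.10426778]
((527.8377685546875, -197.6702117919922), (51.700042724609375, 51.67384338378906), 21.421438217163086) ((527.9771118164062, -197.95413208007812), 27.933195114135742)
23 [ 0.54819634 -0.20651333  0.10495399] -23.478594253806428
at [ 0.5088 -0.2423  0.2204] yaw -24.44 open 0.0168 F [-0.9  0.4 -3. ] t 7.1 roll/row 0.0024
[-0.1, -0.4, 11.8]
[-0.1, -0.4, 11.8]
[-0.2, -0.4, 11.8]
[-0.2, -0.4, 11.8]
```

View pics/rect.png

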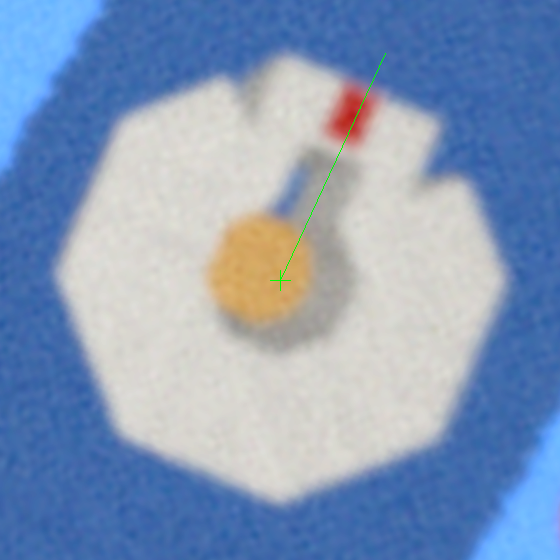

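The rectified view (top = +x) shows the bore centre at (282,278), with the keyway running to the red mark at (352,115). That puts the hub at about (0.528, -0.198) with the keyway at -23.5°.

```bash
python3 - <<'E'
from h import *
plan([.5278,-.1995,.185],-23.5,4)
E
```

```text
at [ 0.5088 -0.2423  0.2204] yaw -24.44 open 0.0168 F [-0.9  0.4 -3. ] t 7.1 roll/row -0.0041
[-0.1, 8.9, 11.7]
[-0.0, 8.9, 11.7]
[0.0, 8.9, 11.7]
[0.0, 8.9, 11.7]
```

Call:
carry_out:
  increments:
    - {"offset": [0,0,12],"roll": -0.004,"grip": 10}
    - {"offset": [0,0,12],"roll": -0.004,"grip": 10}
    - {"offset": [0,10,12],"roll": -0.004,"grip": 10}
    - {"offset": [0,10,10.8],"roll": -0.004,"grip": 10}
    - {"offset": [0,10,0],"roll": 0,"grip": 10}
    - {"offset": [0,5,0],"roll": 0,"grip": 10}
    - {"offset": [0,0,0],"roll": 0,"grip": 10}
    - {"offset": [0,0,0],"roll": 0,"grip": 10}
    - {"offset": [0,0,0],"roll": 0,"grip": 10}

```text
time: 8.0
ee_pos: [0.5276, -0.2013, 0.1859]
orientation: [-0.692, 0.692, -0.145, 0.145]
contact_force: [0.2, 0.1, -3.4]
opening: 0.0175
```

```bash
python3 - <<'E'
from h import *
plan([.5278,-.1995,.165],-23.5,1)
E
```

```text
at [ 0.5276 -0.2013  0.1859] yaw -23.66 open 0.0175 F [ 0.2  0.1 -3.4] t 8.0 roll/row -0.0028
[-0.6, 20.9, 1.8]
```

Call:
carry_out:
  increments:
    - {"offset": [-0.5,0,1.8],"roll": -0.003,"grip": 10}
    - {"offset": [0,5,0],"roll": 0,"grip": 10}
    - {"offset": [0,6,0],"roll": 0,"grip": 10}
    - {"offset": [0,5,0],"roll": 0,"grip": 10}
    - {"offset": [0,4,0],"roll": 0,"grip": 10}
    - {"offset": [0,3,0],"roll": 0,"grip": 10}
    - {"offset": [0,0,0],"roll": 0,"grip": 10}
    - {"offset": [0,0,0],"roll": 0,"grip": 10}

```text
time: 8.8
ee_pos: [0.5279, -0.1989, 0.1625]
orientation: [-0.692, 0.692, -0.144, 0.144]
contact_force: [0.1, 0.3, -2.5]
opening: 0.017
```

```bash
python3 - <<'E'
from h import *
plan([.5278,-.1995,.125],-23.5,1)
E
```

```text
at [ 0.5279 -0.1989  0.1625] yaw -23.44 open 0.017 F [ 0.1  0.3 -2.5] t 8.8 roll/row 0.001
[0.1, 37.5, -0.6]
```

Call:
carry_out:
  increments:
    - {"offset": [0,3,0],"roll": 0,"grip": 10}
    - {"offset": [0,3,0],"roll": 0,"grip": 10}
    - {"offset": [0,3,0],"roll": 0,"grip": 10}
    - {"offset": [0,3,0],"roll": 0,"grip": 10}
    - {"offset": [0,0,0],"roll": 0,"grip": 10}
    - {"offset": [0,0,0],"roll": 0,"grip": 10}

```text
time: 9.4
ee_pos: [0.5278, -0.1988, 0.1504]
orientation: [-0.692, 0.692, -0.144, 0.144]
contact_force: [0.7, -0.5, -3.4]
opening: 0.0166
```

The key is in the keyway with no contact force. Next I'll push against the plunger.

Call:
carry_out:
  increments:
    - {"offset": [0,3,0],"roll": 0,"grip": 10}
    - {"offset": [0,3,0],"roll": 0,"grip": 10}
    - {"offset": [0,3,0],"roll": 0,"grip": 10}
    - {"offset": [0,3,0],"roll": 0,"grip": 10}
    - {"offset": [0,3,0],"roll": 0,"grip": 10}
    - {"offset": [0,3,0],"roll": 0,"grip": 10}
    - {"offset": [0,3,0],"roll": 0,"grip": 10}
    - {"offset": [0,0,0],"roll": 0,"grip": 10}
    - {"offset": [0,0,0],"roll": 0,"grip": 10}
  grip_force: 110

```text
time: 10.3
ee_pos: [0.528, -0.1989, 0.1297]
orientation: [0.692, -0.692, 0.144, -0.144]
contact_force: [-2.3, 0.7, 5.9]
opening: 0.0164
```

Call:
carry_out:
  increments:
    - {"offset": [0,1,0],"roll": 0,"grip": 10}
    - {"offset": [0,1,0],"roll": 0,"grip": 10}
    - {"offset": [0,1,0],"roll": 0,"grip": 10}
    - {"offset": [0,0,0],"roll": 0,"grip": 10}
    - {"offset": [0,0,0],"roll": 0,"grip": 10}

```text
time: 10.8
ee_pos: [0.528, -0.1989, 0.1269]
orientation: [0.692, -0.692, 0.144, -0.144]
contact_force: [-2.9, 1.4, 8.0]
opening: 0.0165
```

Call:
carry_out:
  increments:
    - {"offset": [0,1,0],"roll": 0,"grip": 10}
    - {"offset": [0,0,0],"roll": 0,"grip": 10}
    - {"offset": [0,0,0],"roll": 0,"grip": 10}

```text
time: 11.1
ee_pos: [0.5281, -0.199, 0.1263]
orientation: [0.693, -0.692, 0.143, -0.144]
contact_force: [-4.3, 1.9, 12.3]
opening: 0.0163
```

Call:
carry_out:
  increments:
    - {"offset": [0,1,0],"roll": 0,"grip": 10}
    - {"offset": [0,0,0],"roll": 0,"grip": 10}
    - {"offset": [0,0,0],"roll": 0,"grip": 10}

```text
time: 11.4
ee_pos: [0.5282, -0.199, 0.1263]
orientation: [0.693, -0.692, 0.143, -0.144]
contact_force: [-8.7, 4.0, 22.6]
opening: 0.0162
```

```bash
python3 - <<'E'
from h import *
s,T=pose(); print(T[:3,:3].round(4).tolist(), s['contact_force'],s['joint_pos'].round(2))
im,W=cloud('wrist'); L=((W-T[:3,3])@T[:3,:3])*1000
m=(np.hypot(L[...,0],L[...,2]-1.4)<20)&(np.abs(L[...,0])>9)&(L[...,1]<17)&(L[...,1]>8)
q=W[m]; print('collar top',len(q),np.percentile(q[:,2],[5,50,95]).round(4))
for sgn in(1,-1):
    k=W[m&(sgn*L[...,0]>0)]; print(sgn,len(k),np.median(k[:,2]) if len(k) else '')
m=(np.hypot(W[...,0]-.528,W[...,1]+.198)<.026)&(L[...,1]>17)&(L[...,1]<28)
q=W[m]; print('hub top vis',len(q),np.median(q[:,2]) if len(q) else '')
im2,W2=cloud('scene'); 
a=cv2.resize(im2[160:250,130:250],(480,360),interpolation=cv2.INTER_CUBIC); b=cv2.resize(im[150:330,170:410],(480,360))[:, 100:400]
save('fin',np.clip(1.6*np.hstack([a,b]),0,255).astype(np.uint8))
for n,(x,y,zz) in dict(jar=(.702,.194,.09),).items():
    pass
im3,W3=cloud('top'); o=np.load('/tmp/top.npz')['W']
for nm,(u,v) in dict(jar=(206,140),cup=(152,147),knife=(220,273),pink=(239,204)).items(): print(nm,np.nanmean(np.abs(W3[v-12:v+12,u-12:u+12,2]-o[v-12:v+12,u-12:u+12,2])).round(4))
E
```

```text
[[0.9174, 0.0009, 0.3979], [-0.3979, 0.001, 0.9174], [0.0004, -1.0, 0.0013]] [-8.72814968  3.9891299  22.61101905] [-0.41  0.31  0.82  1.84 -0.25  1.1   0.1 ]
collar top 460 [0.1114 0.1124 0.1136]
1 269 0.11239906177004994
-1 191 0.11232078011710844
hub top vis 745 0.10434008166567083
jar 0.0018
cup 0.0018
knife 0.0019
pink 0.0019
```

View pics/fin.png

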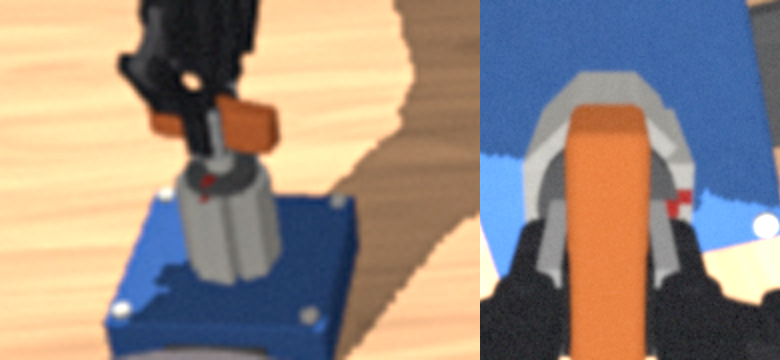

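The collar top is 8.1 mm above the hub top, which is exactly the collar's thickness. The red marks line up at (205,185) and nothing else has shifted. Handing in.

```bash
python3 - <<'E'
from h import *
s,_=pose(); print(s['time'],s['ee_pos'],s['contact_force'],s['opening']); print(hand_in())
E
```

```text
11.55 [ 0.52814613 -0.19898199  0.12624717] [-7.95236803  3.14213693 22.72304532] 0.016541816652457044
the job is handed in; nothing more can be done
None
```

The release spindle is in the hub with its key in the keyway and its collar fully down. The gripper was still holding it there when I handed in at 11.55 s; no verdict was reported.

- **Fit:** I turned the spindle about 3.5° to match the keyway and lowered it, and the key went in without contact force. I then pushed against the plunger until it stopped hard.
- **Seating:** the collar's top measured 8.1 mm above the hub's top, which is its own thickness, so there is no gap. The red marks on the collar and hub line up, and the tool stopped at z = 0.126 m, about where I expected (0.127 m).
- **Hold:** the wrist sensor read about 23 N upward, roughly 25 N of push after allowing for the spindle's weight, against a spring of about 11 N. The grip force was set to 110 N.
- **Bystanders:** depth around the jar, cup, knife and pink look-alike matched the first picture to within 2 mm. I did not recheck the turquoise look-alikes, but the arm did not go near them while low.
- **Disagreement:** a sideways force of about 9 N remained at the wrist as the collar was pressed down. The spindle stayed upright, and none of the checks above failed.

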